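# Draw the syringe out to its pointer and hold it

## Robot

A 7-joint arm with a two-finger parallel gripper is mounted at the origin on a cart in front of the work surface, level with it; the furniture and walls round the work are solid. World frame = base frame: x ahead of the robot, y to its left, z up, the work surface at z = 0. Lengths are in m, angles in rad, forces in N, time in s.
With the tool pointing down it reaches from about 0.4 to 0.875 m from the base axis. Payload 6.5 kg.
Tool frame: the origin (TCP) lies at the very end of the fingers, on their centre line; the grasp point (between the pads) lies 19 mm behind it (ctrl.grasp_offset is the z of the grasp point in the tool frame, in m); z points along the fingers, y is the direction in which the jaws open and shut (so a half turn about z gives the same grasp; the last joint's range is limited). The gripper opens to 85 mm and grips with 20 to 120 N. Pads are 22 mm wide; open, the fingers measure 114 mm over their backs; the gripper's body (76 mm by 85 mm) begins 54 mm behind the grasp point. The pads swing forward as they close: fully open they stand 13 mm farther back than shut.
Start: joints at [-1.353, 0.536, -0.004, 1.538, 0.003, 1.067, -0.071], TCP at [0.182, 0.624, 0.231] pointing down, gripper open.
Joint ranges: [-2.7, 2.7], [-0.37, 2.16], [-1.27, 1.26], [0.24, 2.4], [-1.31, 4.45], [0.19, 1.91], [-2.76, 2.76]. Speed limits (rad/s): [2.39, 2.39, 3.14, 3.14, 3.14, 3.14, 3.14].

## Interface

Orientations are given as a rotation vector (axis times angle).
In Python, from station import ctrl gives the robot as it stands.
- The arm moves only by the tool play_rows, never from a script. Its argument "targets" is a list of rows, each a list of 6 numbers: the shift along the tool's x, y, z each as a share of 0.12 m, from -1 to 1, then the turn, a rotation vector about the tool's x, y, z each as a share of 30 degrees, from -1 to 1. A call has 1 to 12 rows; each row is the pose to reach, as a shift and turn from the pose commanded when the call began, along the tool's axes at that moment; what a row does not reach only later rows make up. A row lasts 1/12 s, in which the tool goes at most 41.7 mm and 7.16 degrees, less where a joint would pass 70% of its speed; a pose out of reach is approached as far as the arm can. A call with a number of a shift or a turn outside -1 to 1 is refused whole. A call with a gripper value outside its range is refused whole. "jaw" is the closure, from 0 (fully open) to 1 (shut), set as the call begins (left out, the last holds). The fingers move at their own pace and stop on an object; "squeeze" is the grip in N (left out, the last holds). Time passes only in rows, so rows that repeat a pose let the fingers close. It gives the time, the measured TCP pose, the force and the opening at its end, in the units of the state.
- ctrl.sense(): the state, without advancing time (a new reading comes with each control period).
- ctrl.read_camera(name): name is "side" or "top" or "wrist"; returns a dict with "frame" (480x640x3 uint8, red, green, blue), "fx", "fy", "cx", "cy" (pixels), "R" (3x3) and "t" (3): a world point X has camera coordinates R X + t; the wrist camera has in their place "T_tool_cam" (4x4, takes a point from camera to tool coordinates, whose origin is the TCP and whose axes are the flange's). Camera axes: x right, y down, z forward; pixel columns grow to the right and rows downward; lengths in m; the calibration is good to about 2 mm. A picture is of the moment at which its call begins: read the wrist's pose just before it. There is no depth.
- ctrl.close_job(): hands the job in, once; it reports no verdict.
Trained networks look in a picture, given as the dict that the camera call returned (one of the last four; its "shot" number tells which), for a name from the list of things; names that differ only in an ending like _2 or _b are one class to them, and where a whole thing is asked for, a point or a joint stands for the part that bears it (a point fixed in the world has none). Each returns a list of dicts, best first, with "score" (0 to 1); they miss things now and then, are a little off and sometimes report something else, mostly with a low value. They report only what shows in the picture. A call takes as long as a camera call.
- ctrl.spot_in(picture, target): "location" ([x, y, z] in m, in the coordinates of the camera as it stood for that picture, good to about 4 mm: the middle of the surface that is visible of it).
The state is a dict: "time_s": time; "q": joint angles; "dq": joint speeds; "joint_efforts": joint torques, N m; "position": TCP position; "eef_rot": TCP orientation; "wrist_force": force on the tool from outside, world axes, zero at the start; "moment": the same for the moment, N m; "width": finger opening in m.
Only numpy, scipy, OpenCV 4.12 (cv2) and the standard library are available. Lean on these libraries where they do the work, as an engineer would, in place of code of your own. Each camera call takes 0.05 s, during which the arm holds its last target.

## Task

The big glass syringe lies sloping in its stand with the plunger fully home. To draw in the set volume of air, grip the plunger by its black sleeve and pull it straight out along the barrel until the steel disc on its end is opposite the pointer on the rail below it, the blade pointing square at the disc's rim; it would slide back if let go, so finish while still holding it steady there. Leave the pointer where it is set, do not drag the stand along or pull the plunger right out, and do not disturb the things around.

Things in the scene. Friction and masses are not known exactly. Their poses are not given: they have to be found in the camera images.
- syringe_stand: grey stand (2.8 kg, loose) holding a big glass syringe on a 30 degree slope. Base plate 270 x 90 x 12 mm; origin under it on the worktop, mid-width, 145 mm from its front end. z up, x level from the front end towards the syringe's closed bottom: the bore's outward direction is (-0.866, 0, 0.5) in this frame. A graduated rail 18 mm wide runs parallel to the bore's axis, 46 mm below it
- bore_mouth (a point): centre of the barrel's open mouth, on the axis of the bore (22 mm wide, 110 mm deep, closed at the bottom; barrel 29 mm outside, end bands 35 mm); axes as the stand's
- plunger: loose white rod (0.16 kg) 20 mm thick, 176 mm long, in the 22 mm bore with little friction; slides home if let go. Starts fully home, 66 mm standing out. Origin at the centre of its inner end; z along the rod, outward. Black ribbed sleeve 24 mm thick from 122 to 160 mm; steel disc 38 mm across at its outer end, from 170 to 176 mm
- plunger_grip (a point): middle of the black sleeve, on the rod's axis, 141 mm from the plunger's inner end, about 0.12 m above the worktop at the start: pinch here from the rod's two sides (along the stand's y), fingers pointing straight down. Axes as the plunger's
- plunger_disc (a point): centre of the steel disc (half-way through its thickness), on the rod's axis, 173 mm from the plunger's inner end. Axes as the plunger's
- pointer_tip (a point): top edge of the dark pointer blade (12 mm wide, 3 mm thick) on a clamped carriage on the rail; 27 mm squarely below the bore's axis, 25 to 55 mm farther out along it than plunger_disc at the start. z outward along the bore's axis, x square to it, upward. The disc is opposite when plunger_disc and this point are equally far out along the axis
- pointer (a joint): place of the pointer's carriage on the rail, m, growing outward; 0 means 25 mm beyond the disc's home place. Clamped stiffly (8 N)
- beaker: bystander: the glass beaker, 52 mm across and 66 mm high; origin at the centre of its underside
- steel_flask: bystander: the small steel flask with a narrow neck, 34 mm across, 75 mm high; origin at the centre of its underside
- oil_bottle: bystander: the small brown dropper bottle with a black cap, 26 mm across, 52 mm high; origin at the centre of its underside
- bench_meter: bystander: the wedge-shaped bench meter with knobs, 201 x 256 x 84 mm; origin at the centre of its underside
- bench_log: bystander: the clothbound book, 106 x 150 x 16 mm; origin at the centre of its underside
- wash_bottle: bystander: the wash bottle with bent spout, 60 mm across, 181 mm high; origin under its spouted body's middle
- round_bottle: bystander: the white round bottle with a screw cap, 36 mm across, 82 mm high; origin at the centre of its underside

How it is judged:
At the end, for the whole second after the job is handed in: The plunger is held still in the fingers (over 2 N, under 10 mm/s), still in the bore and in line with it (within 0.08 rad, 7 mm sideways), its disc within 5 mm of the pointer as measured along the bore's axis, and the disc does not rest on the pointer (z of plunger_disc in the frame of pointer_tip between -0.005 and 0.005 m and x of plunger_disc in the frame of pointer_tip between 0.02 and 0.034 m and y of plunger_disc in the frame of pointer_tip between -0.007 and 0.007 m and angle between the z axis of plunger and the z axis of pointer_tip, either way round below 0.08 rad and contact force between the fingers and plunger above 2 N and contact force between plunger and pointer below 0.5 N and linear speed of plunger below 0.01 m/s); the arm keeps its last pose, push and grip.
It fails at once if the plunger is pulled right out of the barrel (its inner end less than 20 mm from the mouth) (distance between plunger and bore_mouth below 0.02 m).
It fails at once if the stand is dragged or turned by more than 15 mm (distance of any of syringe_stand, bore_mouth from where it was at the start of the episode above 0.015 m).
It fails at once if the pointer is moved by more than 15 mm (distance of pointer_tip from where it was at the start of the episode above 0.015 m).
It fails at once if a bystander is moved by more than 30 mm (distance of any of beaker, steel_flask, oil_bottle, bench_meter, bench_log, wash_bottle, round_bottle from where it was at the start of the episode above 0.03 m).
It also fails if it takes over 35 s, if anything falls off the work surface, if the arm or the gripper's body presses on something with over 40 N, if the wrist force passes 120 N, or if a joint passes its speed limit or range.

## Working session

There is one attempt and no reset: what is moved stays moved. The work goes in short steps, Python scripts to look and compute and a tool call to move; the robot and the scene stay as the last step left them, time stands still between calls to the robot, and variables do not carry over. Pictures are saved under pics/ and viewed, and the job is handed in when it is done.

Besides the shell and the picture viewer there is one more tool, called after "Request:" as a command line: name --pt "numbers of a row" for each row, then --argument value for the rest. play_rows: Moves the arm, as the interface text tells. Shift numbers are shares of 0.12 m and turn numbers shares of 30 degrees, none past 1 either way. Its arguments: {"type":"object","properties":{"targets":{"type":"array"},"jaw":{"type":"number"},"squeeze":{"type":"number"}},"required":["targets"]}

```bash
mkdir -p pics; cat > h.py <<'E'
from station import ctrl
import numpy as np, cv2
from scipy.spatial.transform import Rotation as Ro
def snap(n,fn):
    s=ctrl.sense(); p=ctrl.read_camera(n)
    cv2.imwrite('pics/'+fn,p['frame'][:,:,::-1]); return s,p
def world(s,p,X):
    X=np.array(X)
    if 'R' in p: return np.array(p['R']).T@(X-np.array(p['t']))
    T=np.array(p['T_tool_cam']); x=T[:3,:3]@X+T[:3,3]
    return Ro.from_rotvec(s['eef_rot']).as_matrix()@x+np.array(s['position'])
E
python3 - <<'E'
from h import *
for n in ['side','top','wrist']:
    s,p=snap(n,n+'0.png')
    for k in ['plunger','plunger_grip','plunger_disc','pointer_tip','bore_mouth','syringe_stand']:
        try:
            for d in ctrl.spot_in(p,k)[:2]: print(n,k,round(d['score'],2),world(s,p,d['location']).round(4))
        except Exception as e: print(n,k,e)
s=ctrl.sense();print(s)
E
```

```text
side plunger 0.62 [ 0.5135 -0.0754  0.1362]
side plunger_grip 0.55 [ 0.5133 -0.0708  0.1337]
side plunger_disc 0.78 [ 0.5122 -0.0715  0.1365]
side pointer_tip 0.58 [ 0.4712 -0.0972  0.1192]
side pointer_tip 0.46 [0.4655 0.0209 0.0414]
side bore_mouth 0.82 [ 0.5248 -0.0713  0.0129]
side syringe_stand 0.68 [ 0.5244 -0.0709  0.0112]
side syringe_stand 0.53 [ 0.5138 -0.0763  0.1348]
top plunger 0.74 [ 0.5238 -0.0631  0.1304]
top plunger_grip 0.54 [ 0.5282 -0.0696  0.1312]
top plunger_disc 0.33 [0.4684 0.0328 0.0258]
top pointer_tip 0.58 [ 0.4668 -0.0923  0.1134]
top bore_mouth 0.9 [ 0.5521 -0.0618  0.0093]
top syringe_stand 0.97 [ 0.5495 -0.0537  0.0056]
wrist syringe_stand 0.73 [0.37   0.4804 0.0302]
{'time_s': 1.05, 'q': array([-1.35320544,  0.53641664, -0.00444051,  1.53793861,  0.00260709,
        1.06729203, -0.07120958]), 'dq': array([-1.10431767e-03,  1.31357262e-03, -2.31158640e-04,  7.43935934e-05,
        1.50156703e-06, -9.74604773e-05,  1.06891977e-04]), 'joint_efforts': array([-2.88481369e-04, -5.83356750e+01,  1.04832385e+00, -2.59443927e+01,
        1.24238036e-02,  1.73016932e-03,  1.81798491e-06]), 'position': array([0.181969  , 0.62397891, 0.23126363]), 'eef_rot': array([ 4.44180282e-01,  3.11002274e+00, -7.81540671e-05]), 'wrist_force': array([ 0.0283021 , -0.0831964 ,  0.28386193]), 'moment': array([-0.02180749, -0.03306004,  0.00274443]), 'width': 0.08538584706513097}
```

View pics/side0.png

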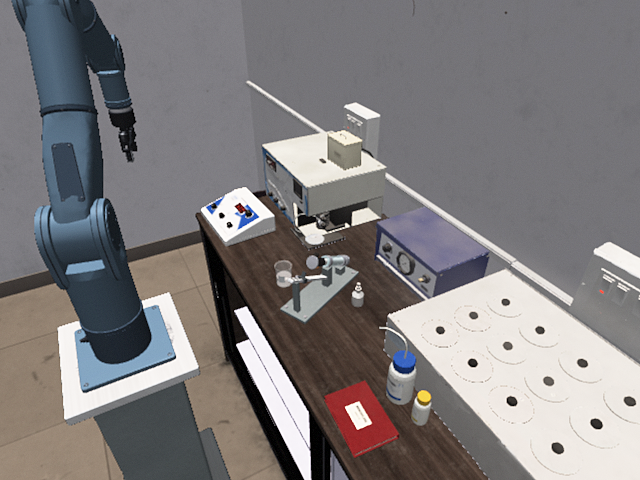

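View pics/top0.png

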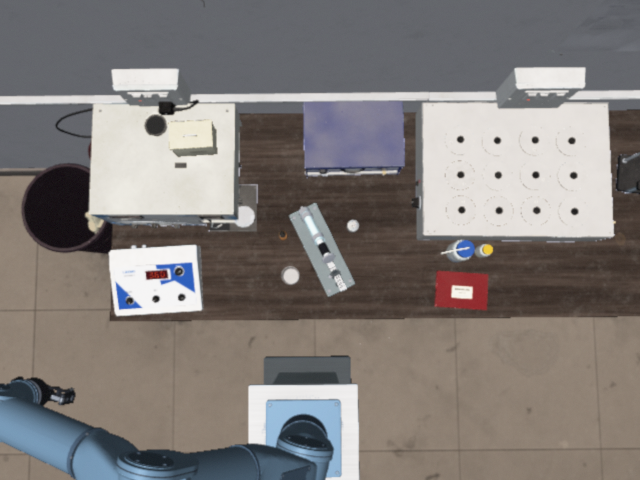

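```bash
python3 - <<'E'
import cv2
a=cv2.imread('pics/top0.png')[190:310,260:380]; b=cv2.imread('pics/side0.png')[230:330,260:380]
cv2.imwrite('pics/c1.png',cv2.resize(a,None,fx=5,fy=5,interpolation=2)); cv2.imwrite('pics/c2.png',cv2.resize(b,None,fx=6,fy=6,interpolation=2))
E
```

```text
(no output)
```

View pics/c1.png

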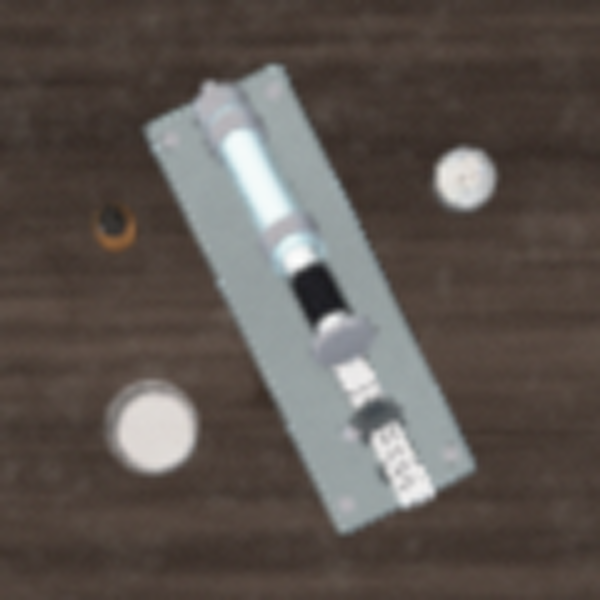

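View pics/c2.png

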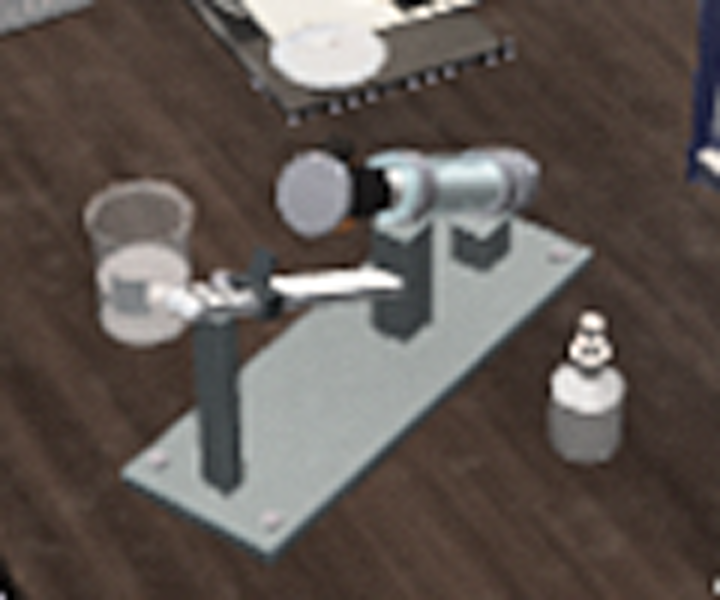

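```bash
cat >> h.py <<'E'
def ray(p,uv,z):
    R=np.array(p['R']);t=np.array(p['t']); d=R.T@np.array([(uv[0]-p['cx'])/p['fx'],(uv[1]-p['cy'])/p['fy'],1]); c=-R.T@t
    return c+d*(z-c[2])/d[2]
def proj(p,X):
    c=np.array(p['R'])@X+np.array(p['t']); return np.array([p['fx']*c[0]/c[2]+p['cx'],p['fy']*c[1]/c[2]+p['cy']])
E
python3 - <<'E'
from h import *
s,p=snap('top','top1.png')
f=lambda u,v:(u/5+260-.4,v/5+190-.4)
C=[ray(p,f(*c),.012) for c in [(145,128),(280,65),(475,465),(343,535)]]
for c in C: print(c.round(4))
print([np.linalg.norm(C[i]-C[(i+1)%4]).round(4) for i in range(4)])
m=sum(C)/4; xd=(C[0]+C[1]-C[2]-C[3]); xd/=np.linalg.norm(xd); print('yaw',np.arctan2(xd[1],xd[0]))
print('center',m,'origin',m+xd*0.010)
o=m+xd*.01; yd=np.array([-xd[1],xd[0],0])
for n,uv,z in [('sleeve front',(338,312),.129),('disc',(343,340),.137),('mouthband',(298,255),.1045),('ptr',(376,408),.125),('sleeveMid',(319,290),.132)]:
    w=ray(p,f(*uv),z); print(n,w.round(4),'stand x,y',(w-o)@xd,(w-o)@yd)
print(p['R'],p['t'],p['fx'])
E
```

```text
[0.6475 0.0384 0.012 ]
[ 0.6847 -0.0425  0.012 ]
[ 0.445  -0.1553  0.012 ]
[ 0.4046 -0.0769  0.012 ]
[np.float64(0.0891), np.float64(0.2649), np.float64(0.0881), np.float64(0.2689)]
yaw 0.44133754779441464
center [ 0.54545647 -0.05908803  0.012     ] origin [ 0.55449828 -0.05481654  0.012     ]
sleeve front [ 0.5265 -0.0733  0.129 ] stand x,y -0.03325139861285877 -0.004734164162397908
disc [ 0.5103 -0.0757  0.137 ] stand x,y -0.04893258844436296 -1.363477964937479e-05
mouthband [ 0.561  -0.0516  0.1045] stand x,y 0.007235880143039327 0.00016242851488898653
ptr [ 0.4732 -0.0938  0.125 ] stand x,y -0.09016778512660181 -0.0005457675353854399
sleeveMid [ 0.5385 -0.0629  0.132 ] stand x,y -0.01786522677775015 -0.00045010684123206884
[[-9.44211816e-03 -9.99954180e-01 -1.57642649e-03]
 [-9.94594755e-01  9.55450948e-03 -1.03392383e-01]
 [ 1.03402707e-01  5.91662427e-04 -9.94639397e-01]] [-0.03467634  0.57134501  1.78637896] 617.3402990578193
```

```bash
cat >> h.py <<'E'
def need(tcp,yaw_x):
    """shift/turn shares to target; tool down, tool x horizontally at yaw_x"""
    s=ctrl.sense(); R=Ro.from_rotvec(s['eef_rot']).as_matrix()
    d=R.T@(np.array(tcp)-s['position'])/.12
    x=np.array([np.cos(yaw_x),np.sin(yaw_x),0]);z=np.array([0,0,-1.]);T=np.c_[x,np.cross(z,x),z]
    r=Ro.from_matrix(R.T@T).as_rotvec()/np.radians(30)
    print('t',s['time_s'],'pos',s['position'].round(4),'shift',d.round(3),'turn',r.round(3),'q',s['q'].round(2),'w',round(s['width'],4),'F',s['wrist_force'].round(1)); return d,r
E
python3 - <<'E'
from h import *
for y in (.4413,.4413+np.pi): need([.538,-.063,.27],y)
E
```

```text
t 1.1 pos [0.182  0.624  0.2313] shift [-4.451 -4.665 -0.322] turn [0.    0.    4.615] q [-1.35  0.54 -0.    1.54  0.    1.07 -0.07] w 0.0854 F [ 0.2 -0.3  0.1]
t 1.1 pos [0.182  0.624  0.2313] shift [-4.451 -4.665 -0.322] turn [-0.     0.    -1.385] q [-1.35  0.54 -0.    1.54  0.    1.07 -0.07] w 0.0854 F [ 0.2 -0.3  0.1]
```

Request:
play_rows --pt "-0.95 -1 -0.3 0 0 0.95" --pt "-0.95 -1 -0.3 0 0 0.95" --pt "-0.95 -1 -0.3 0 0 0.95" --pt "-0.95 -1 -0.3 0 0 0.95" --pt "-0.95 -1 -0.3 0 0 0.95" --pt "-0.95 -1 -0.3 0 0 0.95" --jaw 0 --squeeze 40

```text
time_s: 1.6
position: [0.26, 0.4751, 0.2684]
eef_rot: [1.202, 2.902, 0.002]
wrist_force: [-0.4, 1.2, -0.9]
width: 0.0853
```

```bash
python3 -c "
from h import *
need([.538,-.063,.27],.4413)"
```

```text
t 1.6 pos [0.26   0.4751 0.2684] shift [-4.809 -1.532 -0.015] turn [ 2.000e-03 -3.000e-03  3.657e+00] q [-1.26  0.31  0.13  1.8  -0.05  1.04 -0.33] w 0.0853 F [-0.4  1.2 -0.9]
```

Request:
play_rows --pt "-1 -0.32 0 0 0 0.8" --pt "-1 -0.32 0 0 0 0.8" --pt "-1 -0.32 0 0 0 0.8" --pt "-1 -0.32 0 0 0 0.8" --pt "-1 -0.32 0 0 0 0.8"

```text
time_s: 2.02
position: [0.3167, 0.3644, 0.2673]
eef_rot: [1.778, 2.59, 0.0]
wrist_force: [0.0, 1.6, 0.1]
width: 0.0854
```

```bash
python3 -c "
from h import *
need([.538,-.063,.27],.4413)"
```

```text
t 2.0167 pos [0.3167 0.3644 0.2673] shift [-3.986  0.442 -0.023] turn [ 0.    -0.     2.859] q [-1.17  0.21  0.25  1.94 -0.06  1.   -0.52] w 0.0854 F [0.  1.6 0.1]
```

Request:
play_rows --pt "-1 0.11 0 0 0 0.72" --pt "-1 0.11 0 0 0 0.72" --pt "-1 0.11 0 0 0 0.72" --pt "-1 0.11 0 0 0 0.72" --pt "-1 0.11 0 0 0 0.72"

```text
time_s: 2.43
position: [0.3722, 0.2587, 0.2674]
eef_rot: [-2.227, -2.216, -0.001]
wrist_force: [0.2, -0.3, -0.5]
width: 0.0853
```

```bash
python3 -c "
from h import *
need([.538,-.063,.27],.4413)"
```

```text
t 2.4333 pos [0.3722 0.2587 0.2674] shift [-2.674  1.394 -0.023] turn [ 0.000e+00 -1.000e-03  2.148e+00] q [-1.05  0.15  0.38  2.01 -0.07  0.99 -0.64] w 0.0853 F [ 0.2 -0.3 -0.5]
```

Request:
play_rows --pt "-0.9 0.47 0 0 0 0.72" --pt "-0.9 0.47 0 0 0 0.72" --pt "-0.9 0.47 0 0 0 0.72" --pt "-0.9 0.47 0 0 0 0.72" --pt "-0.9 0.47 0 0 0 0.72"

```text
time_s: 2.85
position: [0.4282, 0.1507, 0.2673]
eef_rot: [2.602, 1.76, 0.001]
wrist_force: [-0.1, 1.3, 0.5]
width: 0.0853
```

```bash
python3 -c "
from h import *
need([.538,-.063,.27],.4413)"
```

```text
t 2.85 pos [0.4282 0.1507 0.2673] shift [-1.313  1.512 -0.022] turn [ 1.000e-03 -1.000e-03  1.429e+00] q [-0.9   0.16  0.52  2.02 -0.09  0.99 -0.72] w 0.0853 F [-0.1  1.3  0.5]
```

Request:
play_rows --pt "-0.65 0.76 0 0 0 0.72" --pt "-0.65 0.76 0 0 0 0.72" --pt "-0.65 0.76 0 0 0 0.72" --pt "-0.65 0.76 0 0 0 0.72" --pt "-0.65 0.76 0 0 0 0.72"

```text
time_s: 3.27
position: [0.4837, 0.0446, 0.267]
eef_rot: [2.885, 1.243, -0.0]
wrist_force: [-0.0, 0.5, 0.3]
width: 0.0854
```

```bash
python3 -c "
from h import *
s,p=snap('wrist','w1.png')
need([.538,-.063,.27],.4413)
print(p['T_tool_cam'],p['fx'])
for k in ['plunger_grip','plunger_disc','pointer_tip','bore_mouth','beaker','oil_bottle']:
    for d in ctrl.spot_in(p,k)[:2]: print(k,round(d['score'],2),world(s,p,d['location']).round(4))
"
```

```text
t 3.3167 pos [0.483  0.046  0.2669] shift [-0.348  0.956 -0.027] turn [-0.001  0.001  0.717] q [-0.74  0.24  0.65  1.95 -0.17  1.01 -0.76] w 0.0853 F [-0.4  0.2 -0.3]
[[-4.78136230e-04 -9.60844941e-01 -2.77086217e-01  7.16330203e-02]
 [ 9.99999834e-01 -3.70510598e-04 -4.40775868e-04  1.21718840e-03]
 [ 3.20853883e-04 -2.77086381e-01  9.60844959e-01 -1.42894993e-01]
 [ 0.00000000e+00  0.00000000e+00  0.00000000e+00  1.00000000e+00]] 363.90305683122875
plunger_disc 0.66 [ 0.5398 -0.0607  0.1267]
pointer_tip 0.69 [ 0.4654 -0.0909  0.108 ]
pointer_tip 0.66 [ 0.4494 -0.4236  0.0167]
bore_mouth 0.79 [ 0.5547 -0.0411  0.0139]
beaker 0.96 [0.4655 0.031  0.0273]
oil_bottle 0.9 [0.5845 0.0633 0.041 ]
oil_bottle 0.67 [ 0.5401 -0.0595  0.1246]
```

View pics/w1.png

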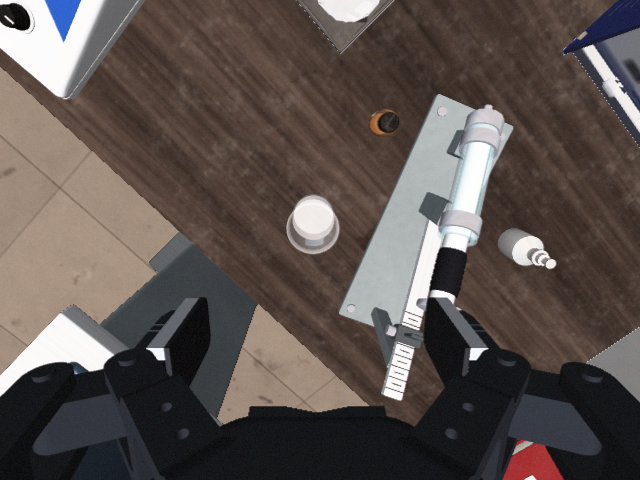

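Request:
play_rows --pt "-0.7 0.95 0 0 0 0.717" --pt "-0.7 0.95 0 0 0 0.717" --pt "-0.7 0.95 0 0 0 0.717" --pt "-0.7 0.95 0 0 0 0.717" --pt "-0.7 0.95 0 0 0 0.717" --pt "-0.7 0.95 0 0 0 0.717"

```text
time_s: 4.12
position: [0.5076, -0.0964, 0.2672]
eef_rot: [-3.068, -0.677, 0.0]
wrist_force: [0.2, 0.6, -0.5]
width: 0.0853
```

```bash
python3 -c "
from h import *
s,p=snap('wrist','w2.png')
need([.538,-.063,.12-.019],.4413)
for k in ['plunger_grip','plunger_disc','pointer_tip','bore_mouth']:
    for d in ctrl.spot_in(p,k)[:2]: print(k,round(d['score'],2),world(s,p,d['location']).round(4))
"
```

```text
t 4.1667 pos [ 0.5076 -0.0951  0.2671] shift [ 0.342 -0.134  1.384] turn [-0.002  0.    -0.009] q [-0.52  0.33  0.77  1.88 -0.27  1.04 -0.77] w 0.0852 F [ 0.4 -0.1  0.4]
plunger_grip 0.96 [ 0.5337 -0.0647  0.1334]
plunger_disc 0.85 [ 0.536  -0.0689  0.1282]
pointer_tip 0.9 [ 0.464  -0.092   0.1112]
bore_mouth 0.68 [ 0.5748 -0.0487  0.0168]
bore_mouth 0.22 [ 0.5322 -0.0674  0.1296]
```

View pics/w2.png

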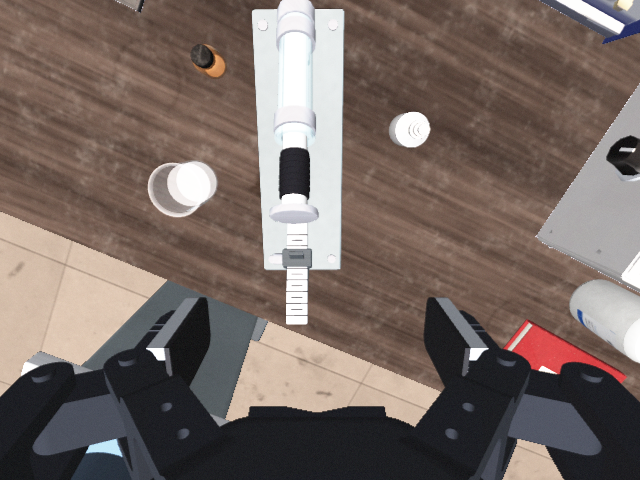

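```bash
python3 -c "
import cv2
a=cv2.imread('pics/w2.png')[90:330,220:370]
cv2.imwrite('pics/c3.png',cv2.resize(a[20:190],None,fx=4,fy=4,interpolation=2)[:600])"
```

```text
(no output)
```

View pics/c3.png

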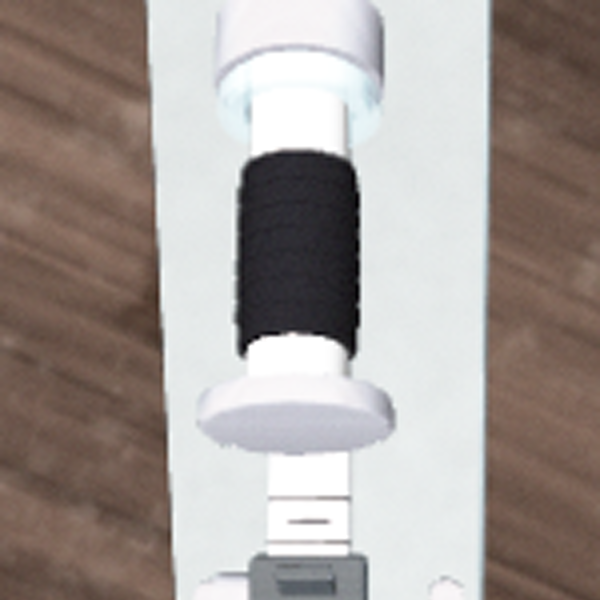

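```bash
python3 -c "
import cv2
a=cv2.imread('pics/w2.png')[225:285,260:335]
cv2.imwrite('pics/c4.png',cv2.resize(a,None,fx=8,fy=8,interpolation=2))"
```

```text
(no output)
```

View pics/c4.png

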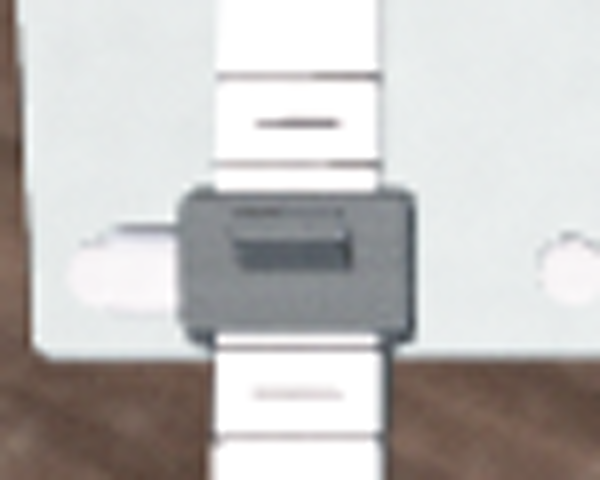

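```bash
cat >> h.py <<'E'
def projw(s,p,X):
    T=np.array(p['T_tool_cam']); x=Ro.from_rotvec(s['eef_rot']).as_matrix().T@(np.array(X)-s['position'])
    c=T[:3,:3].T@(x-T[:3,3]); return np.array([p['fx']*c[0]/c[2]+p['cx'],p['fy']*c[1]/c[2]+p['cy']])
def axes(yaw):
    xd=np.array([np.cos(yaw),np.sin(yaw),0]);Z=np.array([0,0,1.]);yd=np.cross(Z,xd)
    return -.866*xd+.5*Z, yd, .5*xd+.866*Z
E
cat > fit.py <<'E'
from h import *
from scipy.optimize import least_squares
s=ctrl.sense();p=ctrl.read_camera('wrist')
f=lambda u,v:np.array([u/4+220-.4,v/4+110-.4])
th=np.linspace(0,2*np.pi,90)
def circ(G,yaw,a,r):
    o,y,u=axes(yaw); return np.array([projw(s,p,G+a*o+r*(np.cos(t)*y+np.sin(t)*u)) for t in th])
def meas(v):
    G=v[:3];yaw=v[3]
    d2=circ(G,yaw,.035,.019); d1=circ(G,yaw,.029,.019); s1=circ(G,yaw,-.019,.012); s2=circ(G,yaw,.019,.012)
    return np.array([d2[:,0].min(),d2[:,0].max(),d2[:,1].max(),d1[:,1].min(),s1[:,0].min(),s1[:,0].max(),s2[:,0].min(),s2[:,0].max(),s1[:,1].min(),s2[:,1].max()])
c=lambda u:u/4+220-.4; w=lambda v:v/4+110-.4
obs=np.array([c(197),c(396),w(453),w(375),c(242),c(354),c(235),c(359),w(150),w(360)])
# sleeve bottom: max of rear rim hidden; drop weight
W=np.array([1,1,1,1,1,1,1,1,1,0.])
fun=lambda v:np.r_[W*(meas(v)-obs),(v[2]-.12)/.003]
r=least_squares(fun,[.536,-.064,.12,.4413]); print(r.x.round(4)); print(r.fun.round(2))
G=r.x[:3];o,y,u=axes(r.x[3]);D=G+.032*o
def pt(d): return projw(s,p,D+d*o-.027*u)
uv=np.array([260+291/8-.45,225+236/8-.45])
q=least_squares(lambda d:pt(d[0])-uv,[.035]); print('d',q.x,q.fun,'disc',D,'mouth',G-.031*o)
E
python3 fit.py
```

```text
[ 0.5356 -0.0619  0.1179  0.45  ]
[ 0.19 -0.25  1.71 -1.13 -0.85  0.87  0.18 -0.14 -0.35  0.   -0.69]
d [0.02616774] [-0.03769593 -0.00014423] disc [ 0.51065431 -0.07400114  0.13392488] mouth [ 0.55978189 -0.05027233  0.10242488]
```

```bash
python3 -c "
from h import *
need([.536,-.063,.099],.445)
s,p=snap('wrist','w3.png')
"
```

```text
t 4.4167 pos [ 0.5077 -0.0948  0.2673] shift [ 0.326 -0.139  1.402] turn [-0.001 -0.    -0.014] q [-0.52  0.33  0.77  1.88 -0.27  1.04 -0.77] w 0.0855 F [ 0.  -0.1 -0.1]
```

Request:
play_rows --pt "0.33 -0.14 0.2 0 0 -0.014" --pt "0.33 -0.14 0.5 0 0 -0.014" --pt "0.33 -0.14 0.7 0 0 -0.014" --pt "0.33 -0.14 0.7 0 0 -0.014" --pt "0.33 -0.14 0.7 0 0 -0.014"

```text
time_s: 4.88
position: [0.5357, -0.0643, 0.1829]
eef_rot: [3.065, 0.69, -0.004]
wrist_force: [-0.6, -0.1, 1.3]
width: 0.0854
```

```bash
python3 -c "
from h import *
s,p=snap('wrist','w4.png')
need([.536,-.063,.099],.445)
for k in ['plunger_grip','plunger_disc','pointer_tip']:
    for d in ctrl.spot_in(p,k)[:2]: print(k,round(d['score'],2),world(s,p,d['location']).round(4))
print(projw(s,p,[.536,-.063,.119]))
"
```

```text
t 4.9333 pos [ 0.5368 -0.0648  0.1843] shift [ 0.    -0.017  0.711] turn [ 0.001 -0.001 -0.006] q [-0.49  0.49  0.69  1.9  -0.39  0.89 -0.73] w 0.0856 F [0.6 1.  0.3]
plunger_grip 0.66 [ 0.5221 -0.4306  0.0074]
plunger_grip 0.65 [ 0.5365 -0.0629  0.1322]
plunger_disc 0.71 [ 0.5335 -0.0638  0.1313]
pointer_tip 0.66 [ 0.4701 -0.0916  0.1116]
[314.09333854 255.81250783]
```

View pics/w4.png

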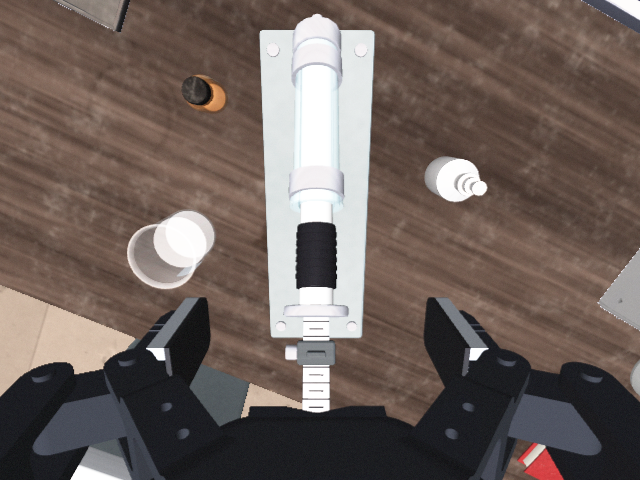

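Request:
play_rows --pt "0 -0.01 0.2 0 0 0" --pt "0 -0.01 0.45 0 0 0" --pt "0 -0.01 0.65 0 0 0" --pt "0 -0.01 0.72 0 0 0" --pt "0 -0.01 0.72 0 0 0" --pt "0 -0.01 0.72 0 0 0"

```text
time_s: 5.58
position: [0.5368, -0.0636, 0.0982]
eef_rot: [3.065, 0.689, 0.002]
wrist_force: [0.7, 0.1, 0.5]
width: 0.0855
```

```bash
python3 -c "
from h import *
s,p=snap('wrist','w5.png')
need([.536,-.063,.099],.445)
s,p=snap('side','s5.png')
b=p['frame'][220:330,250:390,::-1]
cv2.imwrite('pics/s5c.png',cv2.resize(b,None,fx=5,fy=5,interpolation=2))
"
```

```text
t 5.6333 pos [ 0.5373 -0.0636  0.0986] shift [-0.007 -0.009 -0.003] turn [ 0.003 -0.004 -0.005] q [-0.41  0.61  0.59  1.95 -0.5   0.72 -0.65] w 0.0854 F [ 0.2 -0.7  1. ]
```

View pics/w5.png

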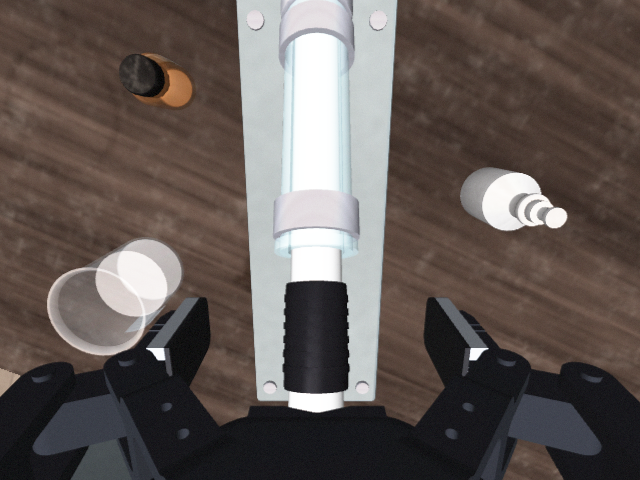

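View pics/s5c.png

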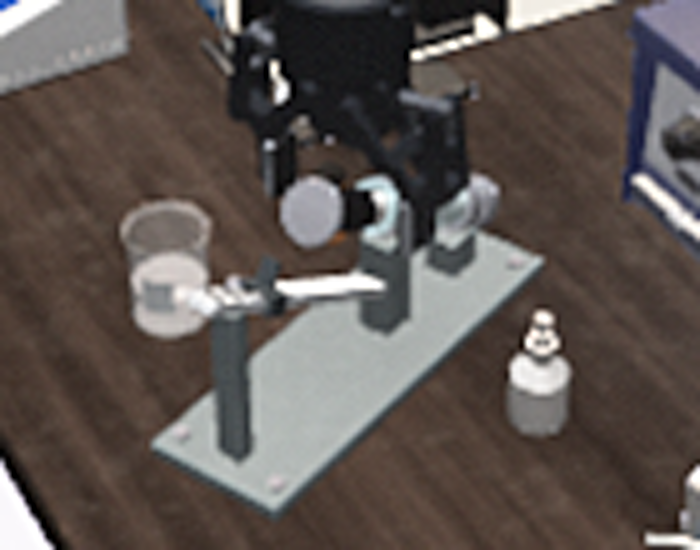

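Request:
play_rows --pt "-0.007 -0.009 0 0 0 0" --pt "-0.007 -0.009 0 0 0 0" --pt "-0.007 -0.009 0 0 0 0" --pt "-0.007 -0.009 0 0 0 0" --pt "-0.007 -0.009 0 0 0 0" --pt "-0.007 -0.009 0 0 0 0" --pt "-0.007 -0.009 0 0 0 0" --pt "-0.007 -0.009 0 0 0 0" --pt "-0.007 -0.009 0 0 0 0" --pt "-0.007 -0.009 0 0 0 0" --jaw 1 --squeeze 50

```text
time_s: 6.52
position: [0.535, -0.063, 0.097]
eef_rot: [3.065, 0.689, 0.001]
wrist_force: [0.9, -2.9, 1.1]
width: 0.0213
```

```bash
python3 -c "
from h import *
s,p=snap('wrist','w6.png')
need([.536,-.063,.099],.445);print(s['eef_rot'])
"
```

```text
t 6.5667 pos [ 0.535 -0.063  0.097] shift [ 0.008  0.004 -0.016] turn [ 0.001 -0.001 -0.006] q [-0.41  0.61  0.59  1.96 -0.5   0.72 -0.65] w 0.021 F [ 0.5 -2.6 -0.3]
[3.06456251e+00 6.88547100e-01 7.56765206e-04]
```

View pics/w6.png

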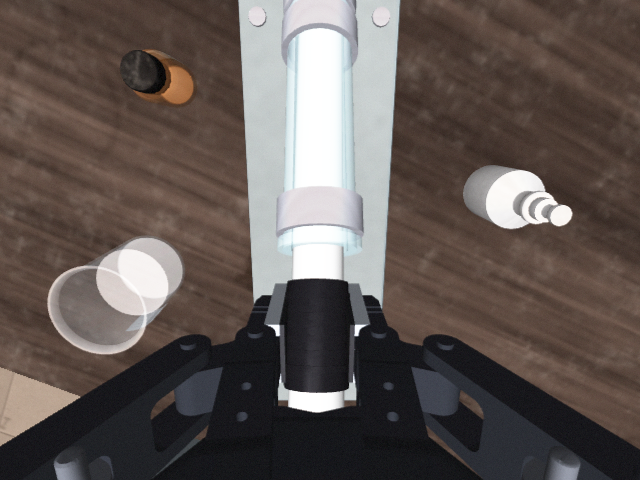

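Request:
play_rows --pt "-0.036 0 -0.021 0 0 0" --pt "-0.072 0 -0.042 0 0 0" --pt "-0.108 0 -0.062 0 0 0" --pt "-0.144 0 -0.083 0 0 0" --pt "-0.144 0 -0.083 0 0 0" --pt "-0.144 0 -0.083 0 0 0"

```text
time_s: 7.07
position: [0.5189, -0.0701, 0.1071]
eef_rot: [-3.065, -0.689, -0.0]
wrist_force: [1.0, -1.9, -0.2]
width: 0.0216
```

```bash
python3 -c "
from h import *
need([.535,-.063,.097],.445)
s,p=snap('wrist','w7.png')
s,p=snap('side','s7.png')
b=p['frame'][230:320,260:370,::-1]
cv2.imwrite('pics/s7c.png',cv2.resize(b,None,fx=6.5,fy=6.5,interpolation=2))
s,p=snap('top','t7.png')
b=p['frame'][190:310,260:380,::-1]
cv2.imwrite('pics/t7c.png',cv2.resize(b,None,fx=5,fy=5,interpolation=2))
"
```

```text
t 7.0667 pos [ 0.5189 -0.0701  0.1071] shift [0.146 0.004 0.084] turn [ 0.    -0.001 -0.006] q [-0.41  0.58  0.6   1.99 -0.49  0.72 -0.64] w 0.0216 F [ 1.  -1.9 -0.2]
```

View pics/w7.png

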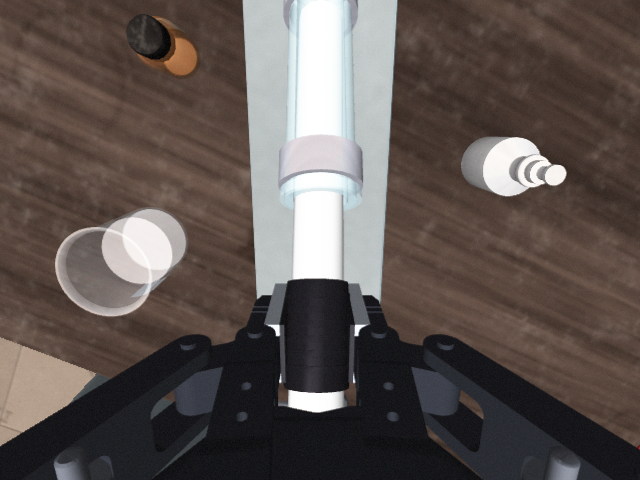

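View pics/s7c.png

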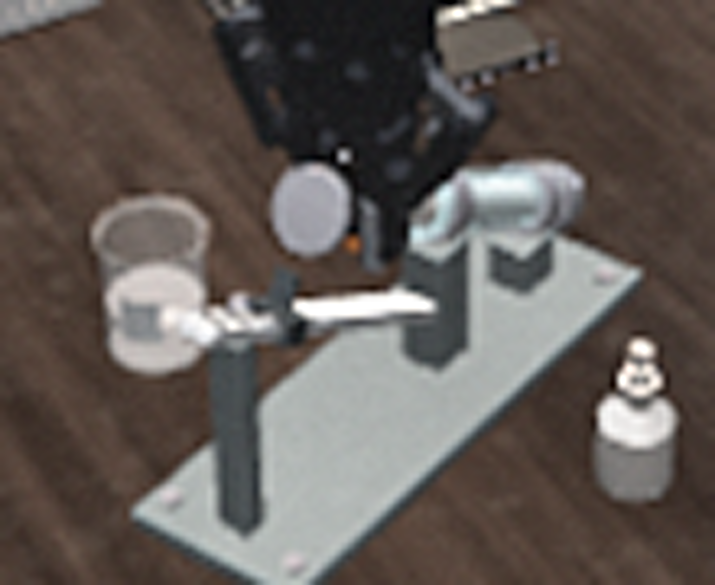

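View pics/t7c.png

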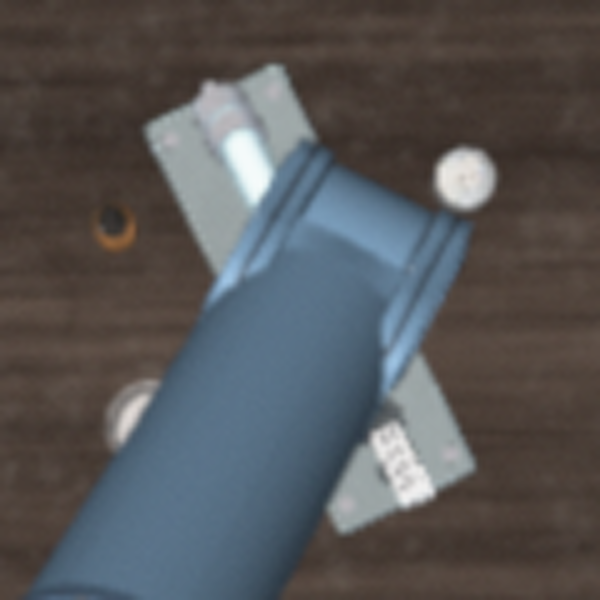

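```bash
python3 -c "
import cv2
a=cv2.imread('pics/w4.png')[290:380,260:375]
cv2.imwrite('pics/c5.png',cv2.resize(a,None,fx=6.5,fy=6.5,interpolation=2))
a=cv2.imread('pics/w3.png')[190:280,255:340]
cv2.imwrite('pics/c6.png',cv2.resize(a,None,fx=6.5,fy=6.5,interpolation=2))"
```

```text
(no output)
```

View pics/c5.png

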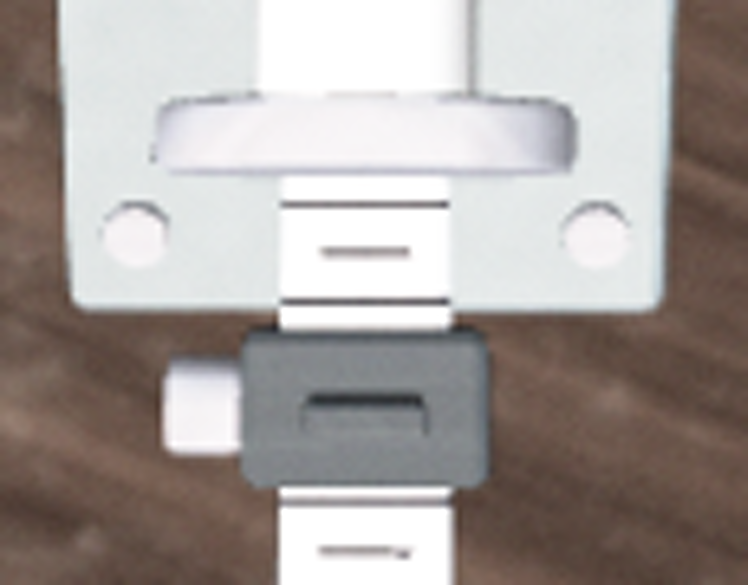

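View pics/c6.png

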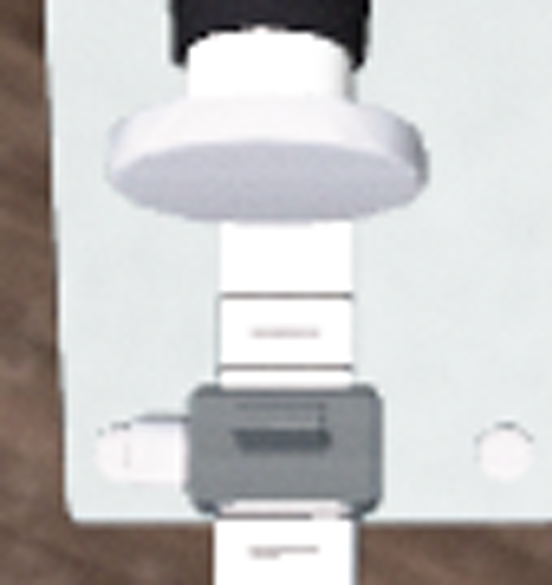

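```bash
cat > fit2.py <<'E'
from h import *
from scipy.optimize import least_squares
p=ctrl.read_camera('wrist'); th=np.linspace(0,2*np.pi,120)
def mk(pos,yaw):
    x=np.array([np.cos(yaw),np.sin(yaw),0]);z=np.array([0,0,-1.]);return dict(position=np.array(pos),eef_rot=Ro.from_matrix(np.c_[x,np.cross(z,x),z]).as_rotvec())
def circ(s,G,yaw,a,r):
    o,y,u=axes(yaw); return np.array([projw(s,p,G+a*o+r*(np.cos(t)*y+np.sin(t)*u)) for t in th])
A=mk([.5077,-.0948,.2673],.445+.014*np.pi/6); B=mk([.5368,-.0648,.1843],.445+.006*np.pi/6)
e=lambda v,o:o+(v+.5)/6.5-.5
# A: disc left,right,outerface bottom, inner rim top ; B likewise
obs=np.array([e(107,255),e(428,255),e(222,190),e(97,190), e(155,260),e(577,260),e(173,290),e(95,290)])
ptA=np.array([e(282,255),e(424,190)]); ptB=np.array([e(364,260),e(418,290)])
def pr(v):
    out=[]
    G=v[:3]
    for s,dz in ((A,v[4]),(B,v[5])):
        d2=circ(s,G,v[3],.035,.019);d1=circ(s,G,v[3],.029,.019);al=np.r_[d1,d2]
        out+=[al[:,0].min(),al[:,0].max(),al[:,1].max()+dz,al[:,1].min()+dz]
    return np.array(out)
def pp(v,s,dz,d):
    o,y,u=axes(v[3]); return projw(s,p,v[:3]+(.032+d)*o-.027*u)+[0,dz]
fun=lambda v:np.r_[pr(v)-obs,(v[2]-.12)/.003,(v[3]-.445)/.01,v[4]/1.5,v[5]/1.5]
r=least_squares(fun,[.536,-.063,.12,.445,0,0]);v=r.x;print(v.round(4),r.fun.round(2))
for s,dz,q in ((A,v[4],ptA),(B,v[5],ptB)):
    k=least_squares(lambda d:pp(v,s,dz,d[0])-q,[.03]);print('d',k.x,k.fun)
    for c in (.025,.03,.035,.04): print(c,pp(v,s,dz,c).round(1),end=' ')
    print(q)
E
python3 fit2.py
```

```text
[ 0.5359 -0.0649  0.1185  0.4461 -0.1171 -0.5625] [ 1.09  1.08  1.54 -1.48 -1.05 -0.58  0.81 -0.56 -0.48  0.11 -0.08 -0.37]
d [0.02618127] [0.05954577 0.00107267]
0.025 [298.  253.4] 0.03 [297.9 259.3] 0.035 [297.8 265.3] 0.04 [297.7 271.4] [297.96153846 254.80769231]
d [0.02585969] [-0.42361298 -0.00111236]
0.025 [315.2 352.5] 0.03 [315.1 360.7] 0.035 [315.1 369. ] 0.04 [315.1 377.4] [315.57692308 353.88461538]
```

```bash
python3 -c "
from h import *
p=ctrl.read_camera('side')
G=np.array([.5359,-.0645,.1187]);o,y,u=axes(.446);D=G+.052*o
print(proj(p,D), 'obs 308 262.3')
for r in (0,.005,.01,.015,.02): print(r,(proj(p,D+r*o-.027*u)-proj(p,D)).round(2))
print(proj(p,D+.019*y),proj(p,D-.019*u))
p=ctrl.read_camera('top')
for r in (.025,.03,.035): print(r,(proj(p,D-.02*o+r*o-.027*u)-proj(p,D-.02*o)).round(2))
"
```

```text
[308.60732379 263.10094592] obs 308 262.3
0 [-2.87  9.33]
0.005 [-3.87  9.42]
0.01 [-4.89  9.51]
0.015 [-5.91  9.6 ]
0.02 [-6.94  9.7 ]
[303.04585745 260.6002144 ] [306.58725232 269.67486778]
0.025 [ 5.52 11.64]
0.03 [ 6.24 13.  ]
0.035 [ 6.96 14.35]
```

Request:
play_rows --pt "-0.015 0 -0.008 0 0 0" --pt "-0.03 0 -0.017 0 0 0" --pt "-0.043 0 -0.025 0 0 0" --pt "-0.043 0 -0.025 0 0 0" --pt "-0.043 0 -0.025 0 0 0" --pt "-0.043 0 -0.025 0 0 0"

```text
time_s: 7.87
position: [0.5144, -0.0722, 0.1099]
eef_rot: [-3.065, -0.689, 0.0]
wrist_force: [1.8, -1.4, 0.6]
width: 0.0214
```

```bash
python3 -c "
from h import *
need([.535,-.063,.097],.445)
s,p=snap('side','s8.png')
b=p['frame'][245:295,280:340,::-1]
cv2.imwrite('pics/s8c.png',cv2.resize(b,None,fx=12,fy=12,interpolation=2))
snap('wrist','w8.png')
"
```

```text
t 7.8667 pos [ 0.5144 -0.0722  0.1099] shift [0.188 0.004 0.107] turn [-0.     0.    -0.005] q [-0.41  0.57  0.61  2.   -0.48  0.72 -0.64] w 0.0214 F [ 1.8 -1.4  0.6]
```

View pics/s8c.png

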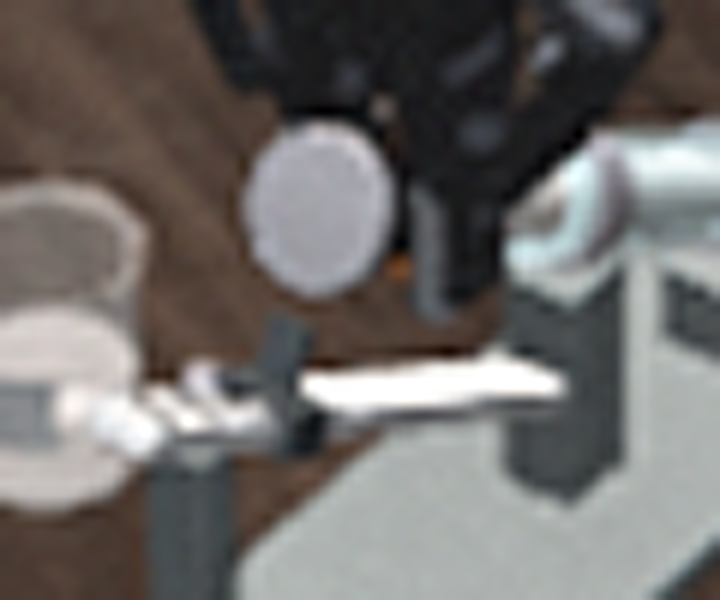

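View pics/w8.png

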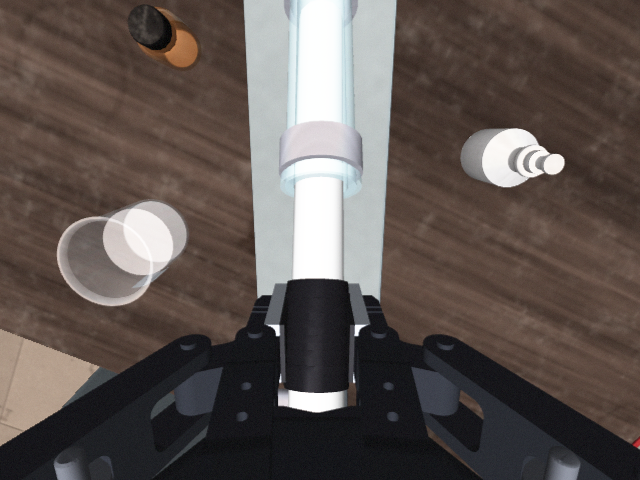

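```bash
python3 -c "
from h import *
s=ctrl.sense();print(s['time_s'],abs(s['dq']).max(),s['width'])
print(ctrl.close_job())"
```

```text
7.9667 0.002434146467564897 0.021665005213877285
the job is handed in; nothing more can be done
None
```

I gripped the plunger by its black sleeve from both sides and pulled it about 26 mm straight out along the barrel. I handed the job in with the plunger still held, at about 8.0 s on the robot's clock; no verdict was reported.

**Disc and pointer:** the final side view puts the disc opposite the pointer blade. The blade tip lies (-2.6, 9.3) px from the disc centre, against (-2.9, 9.3) px expected for perfect alignment. At about 5 mm per pixel along the axis, that is an offset of roughly 1–2 mm.

**How far to pull:** two wrist views before the grasp, and a side view after the first 20 mm of pull, gave 26–26.5 mm. My first rough estimate from the top camera disagreed at about 32 mm. I set it aside because that camera resolves only about 3 mm per pixel.

**Grip and surroundings:**
- **Grip:** the sleeve showed no slip in the fingers. The opening was 21 mm on the 24 mm sleeve, and the arm was at rest.
- **Load:** the wrist force readings I took never exceeded about 3 N.
- **Surroundings:** I saw no movement of the stand, the pointer or nearby items in the camera pictures, but did not measure it.

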